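# Clear and flip open the serving caddy's lid

### The job

Open the white serving caddy so the paper cups in it can be taken: without picking it up, push the squat amber jar that stands on the hinged lid sideways onto the caddy's fixed ledge, so that it stands upright there, clear of the lid. Then push the lid up from under its front tab and on past upright, without flinging it, so that it leans back against its stop and stays open by itself. Leave the other things on the table alone.

Things in the scene. Friction and masses are not known exactly. Their poses are not given: they have to be found in the camera images.
- caddy: White plastic serving caddy, fixed to the table, body 120 (x) by 300 (y) mm, flat top 94 mm above the table. Origin: centre of underside, at table height; its front (wall at x = -60 mm) looks along its -x, to the robot's left: its yaw is -1.85 to -1.15 rad, so its y points away from the robot. The hinged lid covers y = -18 to +148 mm, the fixed ledge y = -150 to -22 mm. Bottles stand 70 mm behind its back
- ledge (a point): Centre of the ledge's flat top, 120 (x) by 128 (y) mm, 94 mm above the table, level with the closed lid; 4 mm seam between them. The ledge is the part of the caddy's top nearest the robot; at its end (away from the lid) a rim 10 mm high; no rim in front or behind
- lid (a joint): Lid angle, rad: 0 closed (level), grows as its front rises, 1.57 upright, stop at 1.95. Free hinge, slight damping: let go below about 1.45 it falls shut, beyond about 1.6 it falls open and stays. Lid about 0.16 kg (varies by a third), white, 166 mm wide, 8 mm thick, reaches 140 mm forward of the hinge, overhanging the front wall by 20 mm, open underneath
- lid_hinge (a point): Point on the hinge line, mid-width of the lid, at the underside of its back edge: caddy x = +60, y = +65, z = 86 mm. The hinge line runs along the caddy's y
- lid_front (a point): Mid-width of the lid's front edge, on its underside; moves with the lid. Closed: caddy x = -80, y = +65, z = 86 mm. From here a thumb tab 80 mm wide, 6 mm thick, flares forward and up at 45 degrees, to 18 mm farther forward and 23 mm above the underside
- jar: Squat amber glass topping jar, solid closed cylinder of 64 mm diameter, 48 mm high, about 0.25 kg (varies by a third), standing loose on the closed lid near its middle. Origin: centre of its underside, z up
- sauce0: Bystander: white sauce bottle with brown cap, 48 mm diameter, 150 mm high, one of a row of three behind the caddy; origin at centre of underside
- sauce1: Bystander: as sauce0, in the same row; the three places are swapped about
- sauce2: Bystander: as sauce0, in the same row
- mug: Bystander: white mug, 76 mm diameter, 88 mm high, behind the row of bottles; origin at centre of underside
- glass: Bystander: drinking glass, 70 mm diameter, 110 mm high, well in front of the ledge; origin at centre of underside
- dish: Bystander: small white bowl, 90 mm diameter, 30 mm high, 25 mm or more in front of the ledge; origin at centre of underside
- spoon: Bystander: spoon 170 mm long with green handle lying on the table 70 mm or more in front of the tab; origin at the middle, on the underside

How it is judged (in metres and radians):
On the way, in this order (a step that is already met when the one before it is completed fails the run):
1. the jar stands on the ledge, clear of the lid, while the lid is still shut (y of jar in the frame of caddy between -0.15 and -0.05 m and x of jar in the frame of caddy between -0.06 and 0.06 m and height (world z) of jar between 0.09 and 0.1 m and angle between jar's own z axis and vertical below 0.1 rad and value of joint lid below 0.1 rad), for 0.2 s.
2. the lid is past upright, the jar still on the ledge (y of jar in the frame of caddy between -0.15 and -0.05 m and x of jar in the frame of caddy between -0.06 and 0.06 m and height (world z) of jar between 0.09 and 0.1 m and angle between jar's own z axis and vertical below 0.1 rad and value of joint lid above 1.65 rad), for 0.1 s.
At the end, for the whole second after the job is handed in: The lid rests open at its stop (beyond 1.85 rad) and is still; the jar stands upright (within 0.1 rad) and at rest on the ledge, its centre over the ledge and its side clear of the lid (centre beyond y = -50 mm of the caddy) (y of jar in the frame of caddy between -0.15 and -0.05 m and x of jar in the frame of caddy between -0.06 and 0.06 m and height (world z) of jar between 0.09 and 0.1 m and angle between jar's own z axis and vertical below 0.1 rad and value of joint lid above 1.85 rad and velocity of joint lid between -0.1 and 0.1 rad/s and linear speed of jar below 0.02 m/s); the robot touches nothing.
It fails at once if the jar is lifted more than 8 mm, or falls off the caddy's top (height (world z) of jar above 0.102 m or height (world z) of jar below 0.085 m).
It fails at once if the jar is tipped over (angle between jar's own z axis and vertical above 0.3 rad).
It fails at once if the lid is flung (faster than 6 rad/s) (velocity of joint lid above 6 rad/s).
It fails at once if a bystander is moved by more than 25 mm (distance of any of sauce0, sauce1, sauce2, mug, glass, dish, spoon from where it was at the start of the episode above 0.025 m).
It also fails if it takes over 61 s, if anything falls off the work surface, if the arm or the gripper's body presses on something with over 40 N, if the wrist force passes 120 N, or if a joint passes its speed limit or range.

### The arm

A 6-joint arm with a two-finger parallel gripper is mounted at the origin on the work surface. World frame = base frame: x ahead of the robot, y to its left, z up, the work surface at z = 0. Lengths are in m, angles in degrees, forces in N, time in s.
With the tool pointing down it reaches from about 0.375 to 0.9 m from the base axis. Payload 3.1 kg.
Tool frame: the origin (TCP) lies between the finger pads; the fingertips stand 22 mm ahead of it and the grasp point (between the pads) lies 3 mm ahead of it; z points along the fingers, y is the line along which they close (so a half turn about z gives the same grasp; the last joint's range is limited). The gripper opens to 87 mm and grips with 3 to 60 N. Pads are 19 mm wide; open, the fingers measure 117 mm over their backs; the gripper's body (75 mm by 190 mm) begins 51 mm behind the grasp point.
Start: joints at [-87.347, 30.224, 82.088, -0, 67.689, -10.227], TCP at [0.139, -0.609, 0.245] pointing down, gripper open.
Joint ranges: [-176.69, 176.69], [-43.24, 126.21], [12.49, 139.97], [-82, 262], [0, 151.66], [-163.58, 163.58]. Speed limits (degrees/s): [159.86, 159.86, 180, 180, 180, 180].

### API

Orientations are given as a 3x3 rotation matrix whose columns are the frame's x, y, z axes.
In Python, from rig import bot, capture, search_frame, outline_of, spot_point gives the robot as it stands.
- The arm moves only by the tool jog_arm, never from a script. Its argument "rows" is text: rows parted by semicolons, each of 7 numbers parted by spaces: the opening, from 0 (shut) to 1 (fully open), then the shift along the tool's x, y, z as a fraction of full scale, then the turn, a rotation vector about the tool's x, y, z as a fraction of full scale. A call has 1 to 20 rows; each row is the pose to reach, as a shift and turn from the pose commanded when the call began, along the tool's axes at that moment; what a row does not reach only later rows make up. Full scale, the value 1, is 0.5 m for a shift and pi/4 rad for a turn. A row lasts 1/12 s, in which the tool goes at most 41.7 mm and 7.16 degrees, less where a joint would pass 70% of its speed; a pose out of reach is approached as far as the arm can. A call with a number of a shift or a turn outside -1 to 1 is refused whole. A call with a gripper value outside its range is refused whole. The fingers move at their own pace and stop on an object; the grip force is fixed at half the most. Time passes only in rows, so rows that repeat a pose let the fingers close. It gives the time, the measured TCP pose, the force, the opening and the grip force at its end, in the units of the state.
- bot.read_state(): the state, without advancing time (a new reading comes with each control period).
- capture(name): name is "side" or "top"; returns a dict with "pixels" (400x640x3 uint8, red, green, blue), "fx", "fy", "cx", "cy" (pixels), "R" (3x3) and "t" (3): a world point X has camera coordinates R X + t. Camera axes: x right, y down, z forward; pixel columns grow to the right and rows downward; lengths in m; the calibration is good to about 2 mm. A picture is of the moment at which its call begins. There is no depth.
- bot.hand_in(): hands the job in; it is judged then, once.
Trained networks look in a picture, given as the dict that the camera call returned (one of the last four; its "shot" number tells which), for a name from the list of things; names that differ only in an ending like _2 or _b are one class to them, and where a whole thing is asked for, a point or a joint stands for the part that bears it (a point fixed in the world has none). Each returns a list of dicts, best first, with "conf" (0 to 1); they miss things now and then, are a little off and sometimes report something else, mostly with a low value. They report only what shows in the picture. A call takes as long as a camera call.
- search_frame(label, picture): "point" ([x, y, z] in m, in world coordinates, good to about 4 mm: the middle of the surface that is visible of it).
- outline_of(label, picture): "region" (400x640 bool, what is visible of it).
- spot_point(label, picture): "point" ([x, y, z] in m, in world coordinates, good to about 4 mm: a listed point, or the origin of a listed thing).
The state is a dict: "time_s": time; "joint_positions": joint angles; "qvel": joint speeds; "tau": joint torques, N m; "position": TCP position; "tcp_rot": TCP orientation; "force": force on the tool from outside, world axes, zero at the start; "moment": the same for the moment, N m; "opening": opening from 0.0 (shut) to 1.0 (fully open); "grasp_force": force on a finger pad.
Only numpy, scipy, OpenCV 4.12 (cv2) and the standard library are available. Lean on these libraries where they do the work, as an engineer would, in place of code of your own. Each camera call takes 0.05 s, during which the arm holds its last target. There are 200 camera calls.

## Working session

There is one attempt and no reset: what is moved stays moved. The work goes in short steps, Python scripts to look and compute and a tool call to move; the robot and the scene stay as the last step left them, time stands still between calls to the robot, and variables do not carry over. Pictures are saved under pics/ and viewed, at most 10 in all, crops included, and the job is handed in when it is done.

Besides the shell and the picture viewer there is one more tool, called after "Request:" by a JSON object that holds its "method" and its "body", one argument or row to a line. jog_arm: Moves the arm, as the interface text tells. Its arguments: {"type":"object","properties":{"rows":{"type":"string"}},"required":["rows"]}

```bash
mkdir -p pics; ls
python3 - <<'E'
from rig import bot, capture, search_frame, outline_of, spot_point
import cv2, numpy as np
s=bot.read_state(); print(s['time_s'],s['position'],np.round(s['tcp_rot'],3).tolist(),s['opening'])
for c in ('side','top'):
    p=capture(c); cv2.imwrite(f'pics/{c}0.png',p['pixels'][:,:,::-1])
    print(c,'cam at',np.round(-p['R'].T@p['t'],2))
    for l in ['caddy','ledge','lid_hinge','lid_front','jar','sauce0','sauce1','sauce2','glass','dish','spoon']:
        r=spot_point(l,p); print(l,[(np.round(d['point'],3).tolist(),round(d['conf'],2)) for d in r[:3]])
E
```

```text
pics
0.0 [ 0.13929755 -0.60855553  0.24355453] [[0.975, 0.223, -0.0], [0.223, -0.975, 0.002], [0.0, -0.002, -1.0]] 1.0016454481539252
side cam at [0.46 0.76 0.73]
caddy [([0.592, 0.085, 0.005], 0.88)]
ledge [([0.5, 0.073, 0.095], 0.95), ([0.628, -0.078, -0.001], 0.43)]
lid_hinge [([0.667, 0.038, 0.086], 0.64)]
lid_front [([0.638, 0.173, 0.088], 0.9)]
jar [([0.675, 0.108, 0.093], 0.9)]
sauce0 [([0.711, -0.057, -0.002], 0.86), ([0.628, -0.078, 0.0], 0.82), ([0.541, -0.087, -0.004], 0.59)]
sauce1 [([0.711, -0.057, -0.002], 0.86), ([0.628, -0.078, 0.0], 0.82), ([0.541, -0.087, -0.004], 0.59)]
sauce2 [([0.711, -0.057, -0.002], 0.86), ([0.628, -0.078, 0.0], 0.82), ([0.541, -0.087, -0.004], 0.59)]
glass [([0.469, 0.32, -0.001], 0.7)]
dish [([0.478, 0.223, 0.003], 0.96)]
spoon [([0.694, 0.344, -0.002], 0.77)]
top cam at [0.4  0.03 0.94]
caddy [([0.588, 0.085, -0.001], 0.82)]
ledge [([0.502, 0.071, 0.093], 0.62)]
lid_hinge [([0.666, 0.04, 0.088], 0.86)]
lid_front [([0.642, 0.173, 0.085], 0.96)]
jar []
sauce0 [([0.708, -0.056, 0.003], 0.92), ([0.537, -0.085, -0.001], 0.91), ([0.627, -0.08, -0.003], 0.91)]
sauce1 [([0.708, -0.056, 0.003], 0.92), ([0.537, -0.085, -0.001], 0.91), ([0.627, -0.08, -0.003], 0.91)]
sauce2 [([0.708, -0.056, 0.003], 0.92), ([0.537, -0.085, -0.001], 0.91), ([0.627, -0.08, -0.003], 0.91)]
glass [([0.466, 0.327, -0.001], 0.8)]
dish [([0.481, 0.224, -0.0], 0.64)]
spoon [([0.695, 0.349, 0.006], 0.97)]
```

View pics/side0.png

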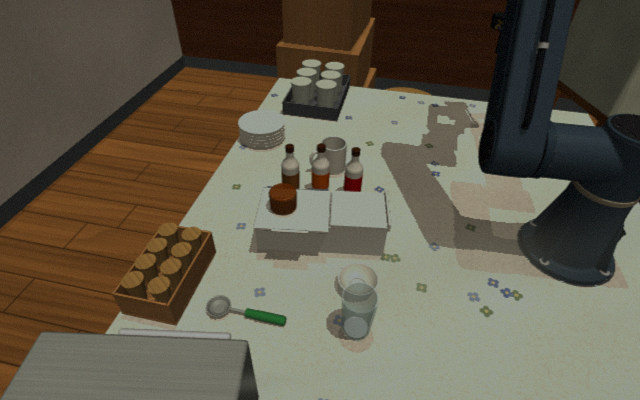

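View pics/top0.png

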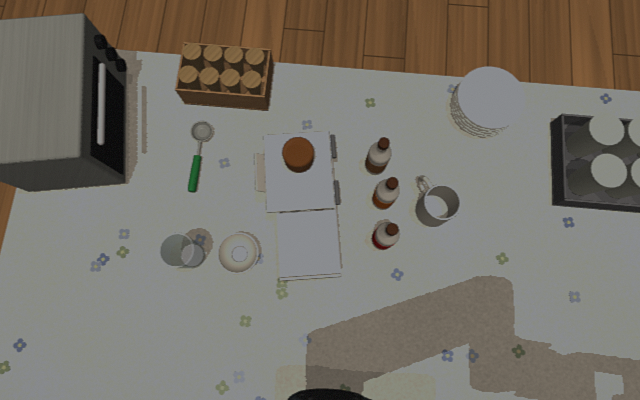

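The side view shows the jar at (283,198) on the lid and the ledge at (360,210). In the top view the jar is at (298,154), the lid's left edge runs from (264,133) to (270,212), the ledge's far edge ends at (279,278)–(340,276), and the tab is at (260,172). The dish at (239,252) sits just in front of the ledge.

```bash
cat > h.py <<'E'
from rig import bot, capture, search_frame, outline_of, spot_point
import cv2, numpy as np
from scipy.optimize import least_squares
def ray(p,uv,z):
    d=p['R'].T@np.array([(uv[0]-p['cx'])/p['fx'],(uv[1]-p['cy'])/p['fy'],1]); c=-p['R'].T@p['t']
    return c+d*(z-c[2])/d[2]
def proj(p,X):
    c=np.atleast_2d(X)@p['R'].T+p['t']; return np.c_[p['fx']*c[:,0]/c[:,2]+p['cx'],p['fy']*c[:,1]/c[:,2]+p['cy']]
def jar(p,z0=.094):   # fit cylinder silhouette to the amber blob's bounding box + centroid
    m=outline_of('jar',p); 
    if not m: return None
    m=max(m,key=lambda d:d['conf'])['region'].astype(np.uint8)
    def feat(m):
        ys,xs=np.nonzero(m); return np.array([xs.mean(),ys.mean()])
    a=np.linspace(0,2*np.pi,40)
    def res(q):
        P=np.r_[[[q[0]+.032*np.cos(t),q[1]+.032*np.sin(t),z] for t in a for z in (z0,z0+.048)]]
        h=cv2.convexHull(proj(p,P).astype(np.float32)); M=cv2.moments(h)
        return np.array([M['m10'],M['m01']])/M['m00']-feat(m)
    return least_squares(res,[.65,.1],diff_step=1e-3).x
E
python3 - <<'E'
from h import *
t=capture('top'); s=capture('side')
print('jar',jar(t),jar(s))
for uv in [(264,133),(329,131),(270,212),(279,278),(340,276)]: print(uv,np.round(ray(t,uv,.094),3))
W=np.array([[.592,.085],[.588,.085],[.5,.073],[.502,.071],[.667,.038],[.666,.040],[.638,.173],[.642,.173]])
L=np.array([[0,0]]*2+[[0,-.086]]*2+[[.06,.065]]*2+[[-.08,.065]]*2)
f=lambda q:(L@np.array([[np.cos(q[2]),np.sin(q[2])],[-np.sin(q[2]),np.cos(q[2])]])+q[:2]-W).ravel()
r=least_squares(f,[.59,.085,-1.4]); print(r.x,np.round(r.fun,4)); c=r.x
def tc(X): d=np.array(X)[:2]-c[:2]; return np.round([d[0]*np.cos(c[2])+d[1]*np.sin(c[2]),-d[0]*np.sin(c[2])+d[1]*np.cos(c[2])],3)
for uv in [(264,133),(329,131),(270,212),(279,278),(340,276)]: print(tc(ray(t,uv,.094)))
print('jar in caddy',tc(jar(s)),tc(jar(t)))
for n in 'dish','glass','mug': print(n,[tc(d['point']) for d in spot_point(n,t)])
E
```

```text
jar [0.67731009 0.10718634] [0.67730407 0.11026934]
(264, 133) [0.727 0.186 0.094]
(329, 131) [0.743 0.051 0.094]
(270, 212) [0.56  0.154 0.094]
(279, 278) [0.431 0.122 0.094]
(340, 276) [0.446 0.004 0.094]
[ 0.58937808  0.08546314 -1.40100306] [-0.0026  0.0005  0.0014  0.0005  0.0046 -0.0021  0.0026 -0.0001 -0.0034
 -0.0007 -0.0024 -0.0027  0.0019  0.0023 -0.0021  0.0023]
[-0.076  0.152]
[0.06  0.146]
[-0.073 -0.017]
[-0.062 -0.15 ]
[ 0.056 -0.155]
jar in caddy [-0.01   0.091] [-0.007  0.09 ]
dish [array([-0.155, -0.085]), array([-0.007,  0.091])]
glass [array([-0.254, -0.08 ]), array([-0.239,  0.147]), array([-0.007,  0.093])]
mug [array([ 0.278, -0.02 ])]
```

Request:
{"method": "jog_arm", "body": {
  "rows": "0.46 0.744 -0.576 0 0 0 0.07;0.46 0.744 -0.576 0 0 0 0.07;0.46 0.744 -0.576 0 0 0 0.07;0.46 0.744 -0.576 0 0 0 0.07;0.46 0.744 -0.576 0 0 0 0.07;0.46 0.744 -0.576 0 0 0 0.07;0.46 0.744 -0.576 0 0 0 0.07;0.46 0.744 -0.576 0 0 0 0.07;0.46 0.744 -0.576 0 0 0 0.07;0.46 0.744 -0.576 0 0 0 0.07;0.46 0.744 -0.576 0 0 0 0.07;0.46 0.744 -0.576 0 0 0 0.07;0.46 0.744 -0.576 0 0 0 0.07;0.46 0.744 -0.576 0 0 0 0.07;0.46 0.744 -0.576 0 0 0 0.07;0.46 0.744 -0.576 0 0 0 0.07"
}}

```text
time_s: 2.98
position: [0.4371, -0.247, 0.2445]
tcp_rot: [[0.986, 0.167, -0.0], [0.167, -0.986, -0.0], [-0.0, 0.0, -1.0]]
force: [-0.2, -0.1, 0.9]
opening: 0.46
grasp_force: 0.0
```

Request:
{"method": "jog_arm", "body": {
  "rows": "0.46 0.705 -0.619 0 0 0 0;0.46 0.705 -0.619 0 0 0 0;0.46 0.705 -0.619 0 0 0 0;0.46 0.705 -0.619 0 0 0 0;0.46 0.705 -0.619 0 0 0 0;0.46 0.705 -0.619 0 0 0 0;0.46 0.705 -0.619 0 0 0 0;0.46 0.705 -0.619 0 0 0 0;0.46 0.705 -0.619 0 0 0 0;0.46 0.705 -0.619 0 0 0 0;0.46 0.705 -0.619 0 0 0 0;0.46 0.705 -0.619 0 0 0 0;0.46 0.705 -0.619 0 0 0 0;0.46 0.705 -0.619 0 0 0 0;0.46 0.705 -0.619 0 0 0 0"
}}

```text
time_s: 4.23
position: [0.732, 0.1165, 0.2441]
tcp_rot: [[0.986, 0.167, -0.002], [0.167, -0.986, -0.001], [-0.002, 0.001, -1.0]]
force: [-0.2, 0.7, -0.2]
opening: 0.46
grasp_force: 0.0
```

Run:
```python
from h import *
s=capture('side'); cv2.imwrite('pics/s1.png',cv2.resize(s['pixels'][100:300,180:460,::-1],None,fx=2.5,fy=2.5))
print(bot.read_state()['position'],bot.read_state()['joint_positions'],jar(s))
```

```text
[0.73205487 0.1164883  0.24442656] [ 4.44278492e-01  3.98276932e+01  6.29458863e+01 -3.96943602e-02
  7.73164300e+01  8.08753859e+01] [0.67842476 0.10879996]
```

View pics/s1.png

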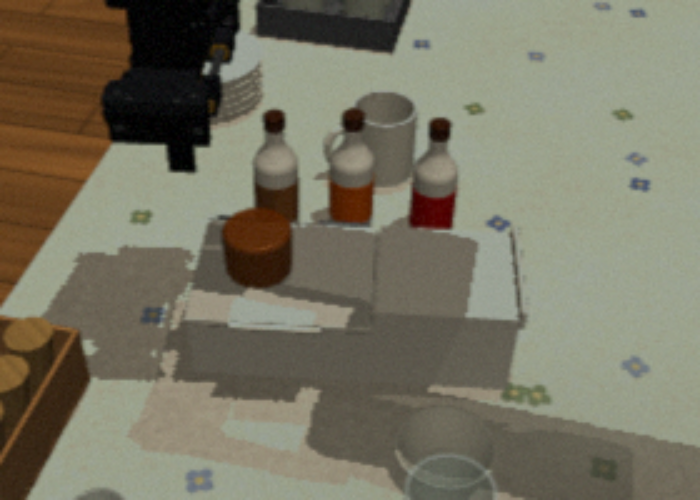

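The jar is in the crop at (257,248), and the fingers hover beyond it at the far lid end (182,155). The alignment holds, so I'll descend.

Request:
{"method": "jog_arm", "body": {
  "rows": "0.46 0 0 0.06 0 0 0;0.46 0 0 0.12 0 0 0;0.46 0 0 0.17 0 0 0;0.46 0 0 0.2 0 0 0;0.46 0 0 0.22 0 0 0;0.46 0 0 0.234 0 0 0;0.46 0 0 0.234 0 0 0;0.46 0 0 0.234 0 0 0"
}}

```text
time_s: 5.0
position: [0.7334, 0.1185, 0.1285]
tcp_rot: [[0.986, 0.168, 0.001], [0.168, -0.986, -0.0], [0.001, 0.0, -1.0]]
force: [0.2, 0.4, 0.7]
opening: 0.465
grasp_force: 0.0
```

Request:
{"method": "jog_arm", "body": {
  "rows": "0.46 -0.02 0 0 0 0 0;0.46 -0.035 0 0 0 0 0;0.46 -0.05 0 0 0 0 0;0.46 -0.065 0 0 0 0 0;0.46 -0.08 0 0 0 0 0;0.46 -0.095 0 0 0 0 0;0.46 -0.11 0 0 0 0 0;0.46 -0.125 0 0 0 0 0;0.46 -0.14 0 0 0 0 0;0.46 -0.155 0 0 0 0 0;0.46 -0.17 0 0 0 0 0;0.46 -0.185 0 0 0 0 0;0.46 -0.2 0 0 0 0 0;0.46 -0.2 0 0 0 0 0;0.46 -0.2 0 0 0 0 0"
}}

```text
time_s: 6.25
position: [0.6328, 0.102, 0.127]
tcp_rot: [[0.986, 0.169, -0.003], [0.169, -0.986, -0.0], [-0.003, -0.0, -1.0]]
force: [-0.2, -0.1, -0.4]
opening: 0.46
grasp_force: 0.0
```

Run:
```python
from h import *
s=capture('side'); t=capture('top'); cv2.imwrite('pics/s2.png',cv2.resize(s['pixels'][100:300,180:460,::-1],None,fx=2.5,fy=2.5))
print(bot.read_state()['position'],jar(s),jar(t))
```

```text
[0.63365215 0.10212903 0.12698336] [0.58758008 0.10511671] None
```

View pics/s2.png

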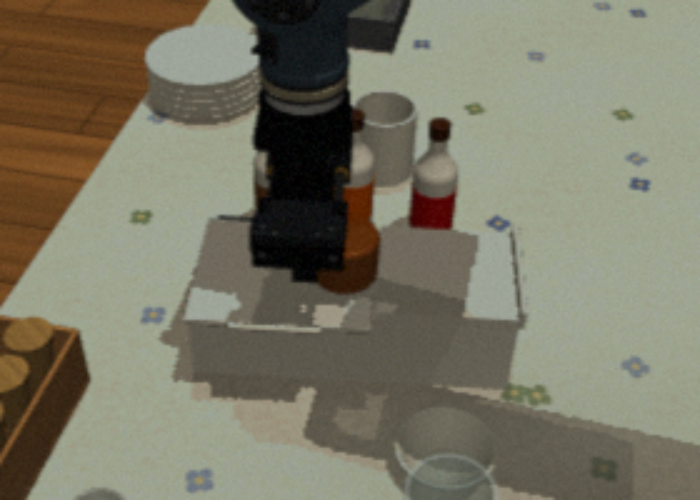

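The jar, seen at (348,258), is upright and in the cradle. I'll carry on across the seam.

Request:
{"method": "jog_arm", "body": {
  "rows": "0.46 -0.015 0 0 0 0 0;0.46 -0.03 0 0 0 0 0;0.46 -0.045 0 0 0 0 0;0.46 -0.06 0 0 0 0 0;0.46 -0.075 0 0 0 0 0;0.46 -0.09 0 0 0 0 0;0.46 -0.105 0 0 0 0 0;0.46 -0.12 0 0 0 0 0;0.46 -0.135 0 0 0 0 0;0.46 -0.15 0 0 0 0 0;0.46 -0.165 0 0 0 0 0;0.46 -0.178 0 0 0 0 0;0.46 -0.19 0 0 0 0 0;0.46 -0.198 0 0 0 0 0;0.46 -0.203 0 0 0 0 0;0.46 -0.203 0 0 0 0 0;0.46 -0.203 0 0 0 0 0"
}}

```text
time_s: 7.87
position: [0.5342, 0.085, 0.1276]
tcp_rot: [[0.986, 0.169, -0.0], [0.169, -0.986, -0.0], [-0.0, -0.0, -1.0]]
force: [-1.6, -0.2, 0.0]
opening: 0.461
grasp_force: 0.0
```

Request:
{"method": "jog_arm", "body": {
  "rows": "0.46 0.01 0 0 0 0 0;0.46 0.03 0 0 0 0 0;0.46 0.05 0 0 0 0 0;0.46 0.05 -0.02 -0.08 0 0 0;0.46 0.05 -0.05 -0.16 0 0 0;0.46 0.05 -0.1 -0.24 0 0 0;0.46 0.05 -0.16 -0.3 0 0 0;0.3 0.05 -0.22 -0.36 0 0 0;0 0.05 -0.28 -0.36 0 0 0;0 0.05 -0.34 -0.36 0 0 0;0 0.05 -0.4 -0.36 0 0 0;0 0.05 -0.4 -0.36 0 0 0;0 0.05 -0.4 -0.36 0 0 0"
}}

```text
time_s: 8.95
position: [0.5248, 0.2879, 0.3075]
tcp_rot: [[0.985, 0.172, 0.0], [0.172, -0.985, -0.0], [0.0, 0.0, -1.0]]
force: [0.1, -0.0, -0.3]
opening: 0.09
grasp_force: 0.0
```

Run:
```python
from h import *
s=capture('side'); t=capture('top'); cv2.imwrite('pics/s3.png',cv2.resize(s['pixels'][100:300,180:460,::-1],None,fx=2.5,fy=2.5))
b=bot.read_state();print(b['position'],b['joint_positions'],jar(s),jar(t))
for p in (s,t):
  for l in ('jar','lid_front','lid_hinge','dish','glass'):print(l,[(np.round(d['point'],3),d['conf']) for d in spot_point(l,p)[:1]])
```

```text
[0.52529463 0.28598498 0.30725695] [ 1.78866914e+01  2.44644872e+01  8.17087424e+01 -3.67294713e-02
  7.38638100e+01  9.81558438e+01] [0.48223018 0.10071134] [0.49993052 0.07896354]
jar [(array([0.498, 0.08 , 0.091]), 0.77)]
lid_front [(array([0.641, 0.172, 0.088]), 0.87)]
lid_hinge [(array([0.668, 0.035, 0.088]), 0.94)]
dish [(array([0.479, 0.224, 0.006]), 0.58)]
glass [(array([0.47 , 0.32 , 0.001]), 0.61)]
jar [(array([0.501, 0.08 , 0.089]), 0.8)]
lid_front [(array([0.641, 0.171, 0.085]), 0.9)]
lid_hinge [(array([0.666, 0.038, 0.087]), 0.73)]
dish [(array([0.478, 0.224, 0.   ]), 0.94)]
glass [(array([ 0.466,  0.325, -0.   ]), 0.75)]
```

View pics/s3.png

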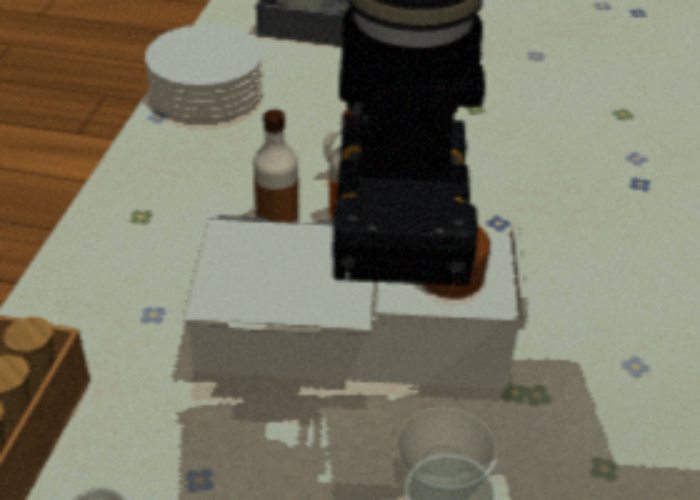

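The jar, half hidden at (455,262), stands on the ledge and the lid is shut. Both cameras put it at caddy y ≈ -0.09. Next I'll tilt the tool 45° and roll it, ready to lift the tab.

Request:
{"method": "jog_arm", "body": {
  "rows": "0 0.04 0 0 -0.14 0 0;0 0.08 0 0 -0.28 0 0;0 0.12 0 0 -0.42 0 0;0 0.16 0 0 -0.56 0 0;0 0.19 0 0 -0.7 0 0;0 0.19 0 0 -0.84 0 0;0 0.19 0 0 -1 0 0;0 0.19 0 0 -1 0 0;0 0.19 0 0 -1 0 0;0 0.19 0 0 -1 0 0"
}}

```text
time_s: 10.48
position: [0.619, 0.3022, 0.3079]
tcp_rot: [[0.986, 0.119, 0.12], [0.169, -0.699, -0.695], [0.0, 0.706, -0.709]]
force: [0.7, -0.2, 0.6]
opening: 0.006
grasp_force: 0.0
```

Request:
{"method": "jog_arm", "body": {
  "rows": "0 0 0 0 0 0 -0.15;0 0 0 0 0 0 -0.3;0 0 0 0 0 0 -0.45;0 0 0 0 0 0 -0.6;0 0 0 0 0 0 -0.75;0 0 0 0 0 0 -0.9;0 0 0 0 0 0 -1;0 0 0 0 0 0 -1;0 0 0 0 0 0 -1"
}}

```text
time_s: 11.23
position: [0.6194, 0.3013, 0.3095]
tcp_rot: [[0.616, 0.778, 0.12], [0.612, -0.377, -0.695], [-0.496, 0.502, -0.709]]
force: [-0.8, 0.3, 0.0]
opening: 0.009
grasp_force: 0.0
```

Request:
{"method": "jog_arm", "body": {
  "rows": "0 0 0 0 0 0 -0.15;0 0 0 0 0 0 -0.3;0 0 0 0 0 0 -0.45;0 0 0 0 0 0 -0.6;0 0 0 0 0 0 -0.75;0 0 0 0 0 0 -0.9;0 0 0 0 0 0 -1;0 0 0 0 0 0 -1;0 0 0 0 0 0 -1"
}}

```text
time_s: 11.98
position: [0.619, 0.302, 0.3083]
tcp_rot: [[-0.115, 0.986, 0.12], [0.698, 0.166, -0.696], [-0.706, 0.003, -0.708]]
force: [-0.4, -0.0, -1.0]
opening: 0.008
grasp_force: 0.0
```

Run:
```python
from h import *
b=bot.read_state();print(b['position'],np.round(b['joint_positions'],1))
p=b['position'];R=np.array(b['tcp_rot'])
print(np.round(R,3)); print([np.round(R.T@(np.array(w)-p)/.5,3).tolist() for w in ([.623,.281,.165],[.6355,.1955,.079])])
```

```text
[0.61901499 0.30196201 0.30828659] [ 32.2  43.2  59.  -41.1  96.6  24.8]
[[-0.115  0.986  0.12 ]
 [ 0.698  0.166 -0.696]
 [-0.706  0.003 -0.708]]
[[0.172, -0.0, 0.233], [0.171, -0.004, 0.477]]
```

Request:
{"method": "jog_arm", "body": {
  "rows": "0 0.06 0 0.06 0 0 0;0 0.12 0 0.12 0 0 0;0 0.172 0 0.18 0 0 0;0 0.172 0 0.22 0 0 0;0 0.172 0 0.25 0 0 0;0 0.172 0 0.28 0 0 0;0 0.172 0 0.31 0 0 0;0 0.172 0 0.34 0 0 0;0 0.172 0 0.37 0 0 0;0 0.172 0 0.37 0 0 0;0 0.172 0 0.37 0 0 0"
}}

```text
time_s: 12.9
position: [0.6306, 0.2327, 0.1157]
tcp_rot: [[-0.118, 0.986, 0.118], [0.697, 0.166, -0.697], [-0.707, 0.0, -0.707]]
force: [-0.5, -0.1, 0.0]
opening: 0.005
grasp_force: 0.0
```

Run:
```python
from h import *
s=capture('side'); t=capture('top')
cv2.imwrite('pics/s4.png',np.vstack([cv2.resize(q['pixels'][a:a+130,b:b+260,::-1],None,fx=2.3,fy=2.3) for q,a,b in ((s,160,200),(t,110,160))]))
b=bot.read_state();p=b['position'];R=np.array(b['tcp_rot'])
tip=p+.022*R[:,2]
print(p,tip,np.round(b['joint_positions'],1),R.T@(np.array([.6355,.1955,.079])-p)/.5, b['force'])
print('tip px side',proj(s,tip),'top',proj(t,tip))
```

```text
[0.63118645 0.23407109 0.11684984] [0.633846   0.21875457 0.10128286] [ 27.2  52.6  71.4 -43.8  77.2  36. ] [-0.00135089 -0.00469253  0.10831408] [-0.38468989  0.09119659 -0.24138336]
tip px side [[288.41666158 241.26499753]] top [[242.20165037 173.11160919]]
```

View pics/s4.png

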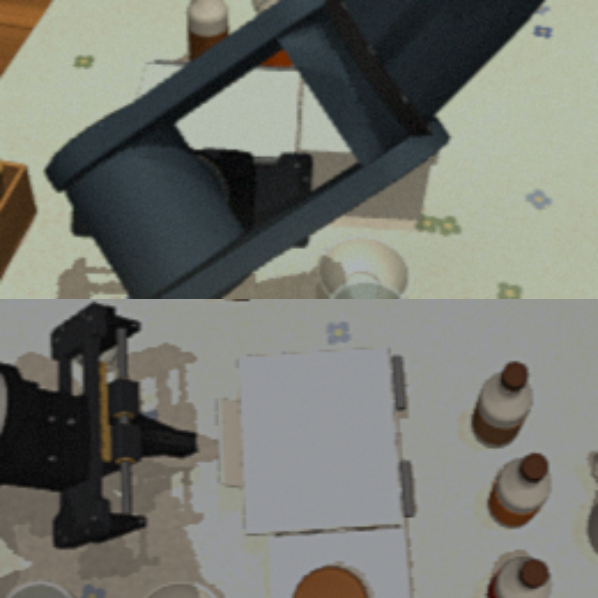

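In the crop's top half-frame the closed fingers' tip is at (197,440), level with the middle of the tab at (230,443). I'll slide it in under the tab.

Request:
{"method": "jog_arm", "body": {
  "rows": "0 0 -0.005 0.02 0 0 0;0 0 -0.005 0.04 0 0 0;0 0 -0.005 0.06 0 0 0;0 0 -0.005 0.08 0 0 0;0 0 -0.005 0.095 0 0 0;0 0 -0.005 0.106 0 0 0;0 0 -0.005 0.106 0 0 0;0 0 -0.005 0.106 0 0 0"
}}

```text
time_s: 13.67
position: [0.6345, 0.1955, 0.078]
tcp_rot: [[-0.119, 0.986, 0.119], [0.697, 0.168, -0.697], [-0.707, -0.001, -0.707]]
force: [-1.0, -0.6, 0.3]
opening: 0.009
grasp_force: 0.0
```

Run:
```python
from h import *
b=bot.read_state();p=b['position'];R=np.array(b['tcp_rot'])
print(p,b['force'],np.round(b['joint_positions'],1))
ex=np.array([.17,-.985,0]);up=np.array([0,0,1.])
# path: first move up-right along normal to close the gap, then edge arc radius .14 ; 
n=(ex+up)/2**.5
for th in np.radians([0,10,20,30,40,50,60,70,80,90,95,100,105]):
    d=n*.010+.14*((1-np.cos(th))*ex+np.sin(th)*up)
    print(round(np.degrees(th)),np.round(R.T@d/.5,3))
```

```text
[0.63448194 0.19554675 0.0780429 ] [-0.96316464 -0.6032928   0.26135415] [ 24.3  54.6  74.8 -46.   71.9  38.1]
0 [-0.02  0.   -0.  ]
10 [-0.057 -0.    -0.031]
20 [-0.1   -0.    -0.056]
30 [-0.146  0.    -0.072]
40 [-0.194  0.    -0.081]
50 [-0.242  0.    -0.081]
60 [-0.29   0.    -0.072]
70 [-0.336  0.    -0.056]
80 [-0.379  0.    -0.031]
90 [-0.416  0.    -0.   ]
95 [-0.432  0.     0.018]
100 [-0.447  0.     0.037]
105 [-0.46   0.     0.058]
```

Request:
{"method": "jog_arm", "body": {
  "rows": "0 -0.01 0 0 0 0 0;0 -0.02 0 0 0 0 0;0 -0.038 0 -0.016 0 0 0;0 -0.057 0 -0.031 0 0 0;0 -0.078 0 -0.044 0 0 0;0 -0.1 0 -0.056 0 0 0;0 -0.123 0 -0.065 0 0 0;0 -0.146 0 -0.072 0 0 0;0 -0.17 0 -0.077 0 0 0;0 -0.194 0 -0.081 0 0 0;0 -0.218 0 -0.082 0 0 0;0 -0.242 0 -0.081 0 0 0;0 -0.242 0 -0.081 0 0 0;0 -0.242 0 -0.081 0 0 0"
}}

```text
time_s: 14.83
position: [0.6445, 0.1391, 0.1933]
tcp_rot: [[-0.118, 0.986, 0.12], [0.697, 0.168, -0.697], [-0.707, 0.001, -0.707]]
force: [-0.0, 1.3, -1.2]
opening: 0.006
grasp_force: 0.3
```

Run:
```python
from h import *
s=capture('side'); t=capture('top')
cv2.imwrite('pics/s5.png',np.vstack([cv2.resize(q['pixels'][a:a+130,b:b+260,::-1],None,fx=2.3,fy=2.3) for q,a,b in ((s,130,200),(t,110,160))]))
b=bot.read_state();print(b['position'],b['force'],np.round(b['joint_positions'],1),np.round(b['tcp_rot'],2))
```

```text
[0.64405003 0.13987423 0.19216617] [-0.19714544  0.20735024 -0.80732619] [ 19.8  44.6  76.7 -46.1  74.9  29.2] [[-0.12  0.99  0.12]
 [ 0.7   0.17 -0.7 ]
 [-0.71 -0.   -0.71]]
```

View pics/s5.png

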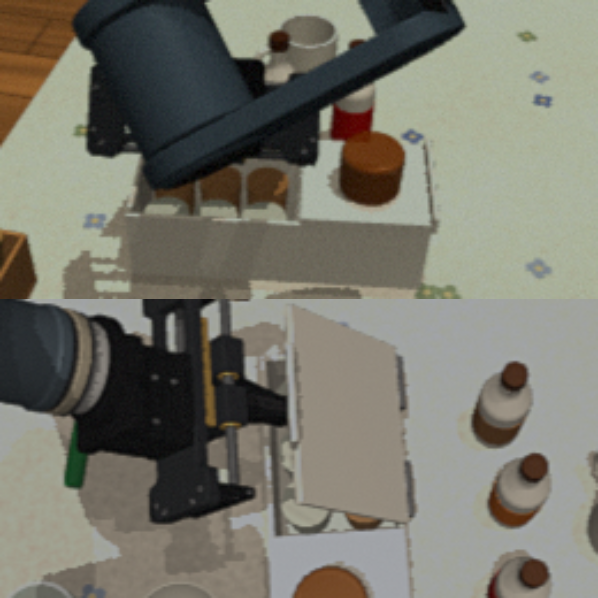

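The lid is up about 50°: its edge runs along (295,390) in the lower crop, the paper cups are exposed, and the jar is untouched at (372,168). I'll carry on past upright.

Request:
{"method": "jog_arm", "body": {
  "rows": "0 -0.024 0 0.004 0 0 0;0 -0.048 0 0.009 0 0 0;0 -0.071 0 0.016 0 0 0;0 -0.094 0 0.025 0 0 0;0 -0.116 0 0.037 0 0 0;0 -0.137 0 0.05 0 0 0;0 -0.156 0 0.065 0 0 0;0 -0.165 0 0.073 0 0 0;0 -0.174 0 0.081 0 0 0;0 -0.182 0 0.09 0 0 0;0 -0.19 0 0.099 0 0 0;0 -0.198 0 0.108 0 0 0;0 -0.205 0 0.118 0 0 0;0 -0.205 0 0.118 0 0 0;0 -0.205 0 0.118 0 0 0;0 -0.205 0 0.118 0 0 0;0 -0.205 0 0.118 0 0 0;0 -0.205 0 0.118 0 0 0"
}}

```text
time_s: 16.43
position: [0.6634, 0.0278, 0.2234]
tcp_rot: [[-0.12, 0.986, 0.12], [0.697, 0.17, -0.697], [-0.707, 0.0, -0.707]]
force: [0.6, 0.5, -0.2]
opening: 0.005
grasp_force: 0.0
```

Request:
{"method": "jog_arm", "body": {
  "rows": "0 0 0 -0.03 0 0 0;0 0 0 -0.07 0 0 0;0 0 0 -0.12 0 0 0;0 0 0 -0.18 0 0 0;0 0 0 -0.24 0 0 0;0 0 0 -0.3 0 0 0;0 0 0 -0.3 0 0 0;0 0 0 -0.3 0 0 0;0 0 0 -0.3 0 0 0"
}}

```text
time_s: 17.18
position: [0.645, 0.1317, 0.3286]
tcp_rot: [[-0.121, 0.986, 0.119], [0.697, 0.169, -0.697], [-0.707, -0.002, -0.707]]
force: [-0.4, -0.9, 0.3]
opening: 0.009
grasp_force: 0.0
```

Run:
```python
from h import *
s=capture('side'); t=capture('top')
cv2.imwrite('pics/s6.png',np.vstack([cv2.resize(q['pixels'][a:a+130,b:b+260,::-1],None,fx=2.3,fy=2.3) for q,a,b in ((s,120,200),(t,110,160))]))
b=bot.read_state();print(b['position'],b['force'],b['time_s'])
for p in (s,t):
  for l in ('lid_front','jar','dish','glass','spoon','sauce0','mug'): print(l,[(np.round(d['point'],3),d['conf']) for d in spot_point(l,p)[:3]])
```

```text
[0.6448379  0.13079432 0.32777442] [-0.02551157  0.25799906 -0.1055866 ] 17.2833
lid_front [(array([ 0.668, -0.015,  0.219]), 0.74)]
jar [(array([0.5  , 0.08 , 0.089]), 0.74)]
dish [(array([0.48 , 0.225, 0.002]), 0.94)]
glass [(array([ 0.466,  0.322, -0.002]), 0.74)]
spoon [(array([0.693, 0.344, 0.   ]), 0.71)]
sauce0 [(array([ 0.54 , -0.087, -0.003]), 0.84)]
mug [(array([ 0.614, -0.195,  0.001]), 0.94)]
lid_front [(array([ 0.672, -0.016,  0.217]), 0.59)]
jar [(array([0.668, 0.039, 0.088]), 0.28), (array([ 0.627, -0.079,  0.   ]), 0.24)]
dish [(array([ 0.479,  0.222, -0.004]), 0.77)]
glass [(array([ 0.468,  0.323, -0.001]), 0.62)]
spoon [(array([ 0.697,  0.347, -0.   ]), 0.7), (array([ 0.586,  0.086, -0.002]), 0.55)]
sauce0 [(array([ 0.627, -0.08 , -0.003]), 0.98), (array([ 0.707, -0.059, -0.001]), 0.94), (array([ 0.539, -0.088, -0.001]), 0.89)]
mug [(array([ 0.617, -0.19 ,  0.003]), 0.71)]
```

View pics/s6.png

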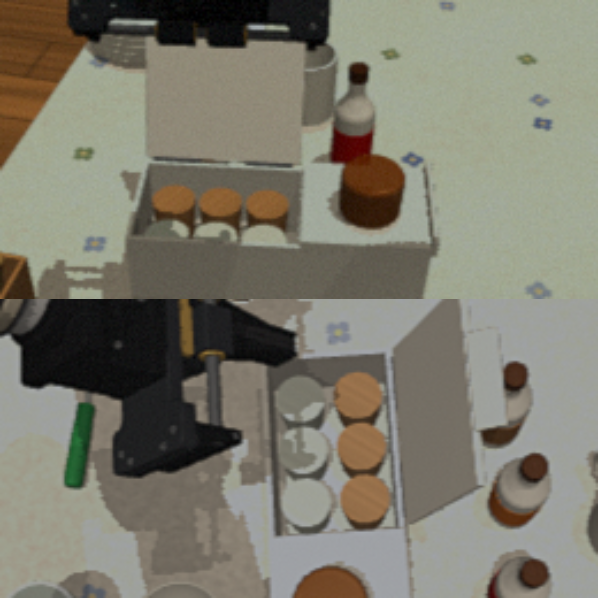

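The lid leans at its stop: the front edge is 55 mm behind the hinge and 131 mm up, about 1.96 rad. The jar stands on the ledge at (372,190), the bystanders are unmoved, and the arm is clear.

```bash
python3 -c "
from rig import bot
print(bot.hand_in())"
```

```text
the job is handed in; nothing more can be done
None
```

The job is handed in: in the last pictures the jar stands on the ledge, the lid rests open at its stop and the other things haven't moved. The hand-in gave no verdict.

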